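# Seat the scanner insert collar-up and lock it

## Task

Swing the hold-down finger clear of the scanner bed's round pocket (its screw has a left-hand thread, so it loosens clockwise) and tip the standing octagonal insert over so that it lies flat on the bed, collar side up. Then, without lifting it off the bed, slide the insert into the pocket until it has dropped fully home, and swing the finger back anticlockwise to its stop to lock it in. Leave the other things on the bed and the table where they are.

Things in the scene. Friction and masses are not known exactly. Their poses are not given: they have to be found in the camera images.
- insert_mid (a point): Centre of a loose octagonal aluminium insert, 110 g: plate 66 mm across flats (71 across corners), 10 mm thick, with a round collar (40 mm wide, 6 mm high, glass window) on one face only; the other face is plain. Starts standing on one flat edge on the scanner bed; tips easily. Point: middle of the plate. x axis: out of the collar face; z axis: in the plate's plane, up at the start.
- deck: Scanner bed: low white housing with a flat grey metal top, 45 mm above the table. Origin on the table under the top's centre, z up. The top is 240 mm along x and 360 mm along y; pocket at y = +100 mm, the insert stands near y = -70 mm. Beyond y = +180 mm is a drive housing 20 mm higher than the top.
- pocket (a point): Centre of the mouth, level with the bed's top, of a round blind pocket 77 mm in diameter and 8 mm deep, so the seated plate stands 2 mm proud. Axes as the bed's.
- clamp_axis (a point): Upright screw axis of the steel hold-down finger, at the height of the bed's top, 70 mm from the pocket's centre along the bed's +x. Axes as the bed's. The finger is a flat bar 16 mm wide and 8 mm thick, reaching 47 mm from this axis; locked, it points at the pocket's centre, its end over the insert's edge, underside 3.5 mm above the bed, clear of the collar.
- clamp_post (a point): Middle of the upright round grip post on the hold-down finger, 38 mm from the screw axis: 14 mm in diameter, 28 mm high; its foot is 12 mm and its top 40 mm above the bed's top when locked.
- clamp (a joint): Turn of the hold-down finger in rad, clockwise seen from above. Left-hand thread: 0 is screwed down, locked at its stop over the pocket (anticlockwise goes no further); clockwise loosens it, raising it 4 mm per rad, to the open stop at 1.5, the bar then nearly along the bed's +y, clear of the pocket. Needs about 2 N at the post; stays where it is left.
- loupe: Black loupe, 30 mm wide, 26 mm high, on the bed near its -x edge; origin under its centre. Bystander.
- weight: Brass weight, 20 mm wide, 22 mm high, on the bed near its +x edge; origin under its centre. Bystander.
- bottle: White bottle, 60 mm wide, 120 mm high, on the table; origin under its centre. Bystander.
- beaker: Glass beaker, 70 mm wide, 80 mm high, on the table; origin under its centre. Bystander.
- driver: Screwdriver lying on the table. Bystander.
- slidebox: Grey slide box, 90 x 170 x 32 mm, on the table; origin under its centre. Bystander.
- dish: Shallow glass dish, 90 mm wide, 16 mm high, on the table; origin under its centre. Bystander.
- insert: The same insert; origin at the middle of the edge face it stands on at the start, axes as the point above.
Mind the look-alikes: they are no part of the job. Leave any blue or turquoise look-alike of the insert alone.

How it is judged:
By the outcome, as a careful person would: the job done as asked, in the order asked, and still so for the second after the job is handed in, with the robot touching nothing.
It also fails if it takes over 69 s, if anything falls off the work surface, if the arm or the gripper's body presses on something with over 40 N, if the wrist force passes 120 N, or if a joint passes its speed limit or range.

## Robot

A 6-joint arm with a two-finger parallel gripper is mounted at the origin on the work surface. World frame = base frame: x ahead of the robot, y to its left, z up, the work surface at z = 0. Lengths are in m, angles in degrees, forces in N, time in s.
With the tool pointing down it reaches from about 0.25 to 0.725 m from the base axis. Payload 9.7 kg.
Tool frame: the origin (TCP) lies on the centre line of the jaws, within the pads' length; the fingertips stand 17 mm ahead of it and the grasp point (between the pads) lies 2 mm behind it (bot.nose_length is the distance from the TCP to the fingertips, in m); x points along the fingers, y is the direction in which the jaws open and shut, and the axes are right-handed (so a half turn about x gives the same grasp; the last joint's range is limited). The gripper opens to 85 mm and grips with 20 to 120 N. Pads are 22 mm wide; open, the fingers measure 114 mm over their backs; the gripper's body (76 mm by 85 mm) begins 54 mm behind the grasp point. The pads swing forward as they close: fully open they stand 13 mm farther back than shut.
Start: joints at [-63.14, 4.979, 10.078, 95.1, 0, 90], TCP at [0.248, -0.491, 0.248] pointing down, gripper open.
Joint ranges: [-179.16, 179.16], [-48.56, 103.87], [-65.8, 70.77], [-126.05, 130.52], [-82.76, 87.17], [-180, 180]. Speed limits (degrees/s): [127.2, 127.2, 147.25, 180, 180, 180].

## Interface

Orientations are given as [roll, pitch, yaw] about the fixed x, y, z axes, in that order (R = Rz(yaw) Ry(pitch) Rx(roll)).
In Python, from workcell import bot, viewer, ticket gives the robot as it stands.
- The arm moves only by the tool jog_arm, never from a script. Its argument "deltas" is a list of rows, each an object of numbers: "fingers": the opening, from 0 (shut) to 1 (fully open); "x", "y", "z": the shift along the world's x, y, z in mm; "twist": the turn about the world's z in degrees. A call has 1 to 10 rows; each row is the pose to reach, as a shift and turn from the pose measured when the call began; what a row does not reach only later rows make up. A row lasts 1/10 s, in which the tool goes at most 50 mm and 8.59 degrees, less where a joint would pass 70% of its speed; a pose out of reach is approached as far as the arm can. A call with a gripper value outside its range is refused whole. The fingers move at their own pace and stop on an object; "grip_force" is the grip in N (left out, the last holds). Time passes only in rows, so rows that repeat a pose let the fingers close. It gives the time, the measured TCP pose, the force and the opening at its end, in the units of the state.
- bot.get_obs(): the state, without advancing time (a new reading comes with each control period).
- viewer.camera(name): name is "scene" or "side" or "wrist"; returns a dict with "image" (384x512x3 uint8, red, green, blue), "fovy" (degrees; the focal length in pixels is half the picture's height over the tangent of half this angle, whatever the lens; pixels are square), "cx", "cy" (the principal point, pixels), "world_to_cam" (4x4, takes a point from world to camera coordinates); the wrist camera has in their place "tool_from_camera" (4x4, takes a point from camera to tool coordinates, whose origin is the TCP and whose axes are the tool frame's). Camera axes: x right, y down, z forward; pixel columns grow to the right and rows downward; lengths in m; the calibration is good to about 2 mm. The wrist camera is an equidistant fisheye: a pixel r from the principal point sees the ray r / f radians off the axis. A picture is of the moment at which its call begins: read the wrist's pose just before it. There is no depth.
- ticket.job_done(): hands the job in, once; it reports no verdict.
The state is a dict: "time": time; "q": joint angles; "qd": joint speeds; "joint_efforts": joint torques, N m; "ee_pos": TCP position; "tcp_rot": TCP orientation; "wrist_force": force on the tool from outside, world axes, zero at the start; "torque": the same for the moment, N m; "opening": finger opening in m.
Only numpy, scipy, OpenCV 4.12 (cv2) and the standard library are available. Lean on these libraries where they do the work, as an engineer would, in place of code of your own. Each camera call takes 0.05 s, during which the arm holds its last target.

## Working session

There is one attempt and no reset: what is moved stays moved. The work goes in short steps, Python scripts to look and compute and a tool call to move; the robot and the scene stay as the last step left them, time stands still between calls to the robot, and variables do not carry over. Pictures are saved under pics/ and viewed, and the job is handed in when it is done.

Besides the shell and the picture viewer there is one more tool, called after "Call:" as name(argument=value, ...) on one line, values as JSON. jog_arm: Moves the arm, as the interface text tells. Its arguments: {"type":"object","properties":{"deltas":{"type":"array"},"grip_force":{"type":"number"}},"required":["deltas"]}

```bash
ls; mkdir -p pics; cat > h.py <<'E'
import numpy as np, cv2
from workcell import bot, viewer, ticket
def snap(n,fn):
    c=viewer.camera(n); cv2.imwrite('pics/'+fn+'.png',c['image'][:,:,::-1]); return c
def ray(c,u,v):
    f=c['image'].shape[0]/2/np.tan(np.radians(c['fovy'])/2)
    W=np.linalg.inv(np.array(c['world_to_cam'])); d=W[:3,:3]@np.array([(u-c['cx'])/f,(v-c['cy'])/f,1]); return W[:3,3],d
def onplane(c,u,v,z):
    o,d=ray(c,u,v); return o+d*(z-o[2])/d[2]
def proj(c,p):
    f=c['image'].shape[0]/2/np.tan(np.radians(c['fovy'])/2)
    q=np.array(c['world_to_cam'])@np.r_[p,1]; return np.array([q[0]/q[2]*f+c['cx'],q[1]/q[2]*f+c['cy']])
def tri(c1,p1,c2,p2):
    o1,d1=ray(c1,*p1);o2,d2=ray(c2,*p2);d1/=np.linalg.norm(d1);d2/=np.linalg.norm(d2)
    s=np.linalg.lstsq(np.c_[d1,-d2],o2-o1,rcond=None)[0];a=o1+s[0]*d1;b=o2+s[1]*d2
    return (a+b)/2,np.linalg.norm(a-b)
E
python3 - <<'E'
from h import *
import pickle
d={}
for n in ['scene','side','wrist']:
    d[n]=snap(n,n+'0')
    print(n,d[n]['fovy'],d[n]['cx'],d[n]['cy'])
pickle.dump(d,open('d0.pkl','wb'))
for n in['scene','side']: print(np.linalg.inv(d[n]['world_to_cam']).round(3))
print(d['wrist']['tool_from_camera'])
print(bot.get_obs(),bot.nose_length)
E
```

```text
pics
scene 51.65021932573713 261.8582742924337 194.50397306420814
side 43.1604772996733 250.25371172115965 200.50499450717533
wrist 65.70646984690485 259.36844058506136 192.36279698476957
[[ 0.338  0.624 -0.705  1.379]
 [ 0.941 -0.228  0.25  -0.323]
 [-0.005 -0.748 -0.664  0.886]
 [ 0.     0.     0.     1.   ]]
[[-0.953 -0.215  0.212  0.178]
 [-0.302  0.711 -0.635  0.986]
 [-0.015 -0.669 -0.743  1.229]
 [ 0.     0.     0.     1.   ]]
[[ 1.59233584e-03 -2.66596500e-01  9.63806916e-01 -1.25626199e-01]
 [ 9.99998479e-01 -2.61976038e-04 -1.72459368e-03  4.23945344e-04]
 [ 7.12264956e-04  9.63808195e-01  2.66595677e-01 -6.73742507e-02]
 [ 0.00000000e+00  0.00000000e+00  0.00000000e+00  1.00000000e+00]]
{'time': 0.15, 'q': array([-6.31388632e+01,  5.00353433e+00,  1.00463185e+01,  9.50992348e+01,
       -1.08487805e-03,  9.00015300e+01]), 'qd': array([ 0.04889456, -0.08679278,  0.1784332 , -0.04819589,  0.04916781,
        0.04061223]), 'joint_efforts': array([ 1.38824507e-03, -5.20761037e+01,  4.65045047e+01,  1.38174905e-02,
        6.52758172e-05, -1.00310774e-05]), 'ee_pos': array([ 0.24843514, -0.49052798,  0.24776192]), 'tcp_rot': array([-88.89748506,  89.94353897, 117.96212226]), 'wrist_force': array([-0.31960613,  0.09209771,  0.38671369]), 'torque': array([-0.04341409, -0.03517101,  0.03485196]), 'opening': 0.0858760601743578} 0.017
```

View pics/scene0.png

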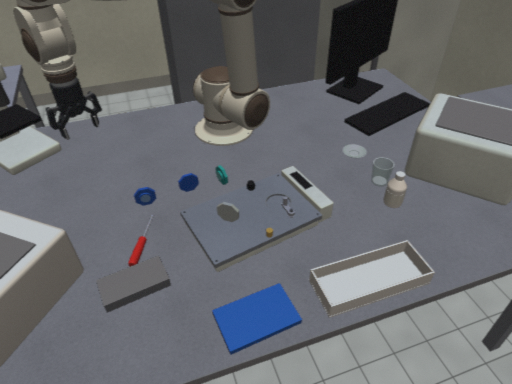

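View pics/side0.png

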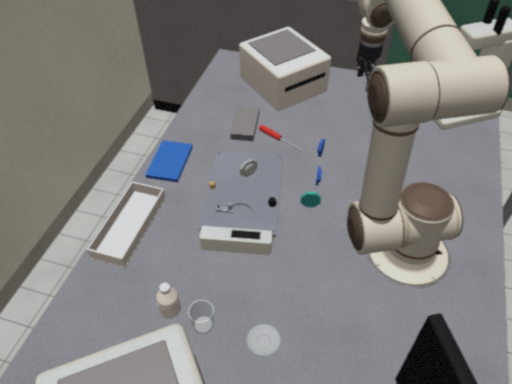

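View pics/wrist0.png

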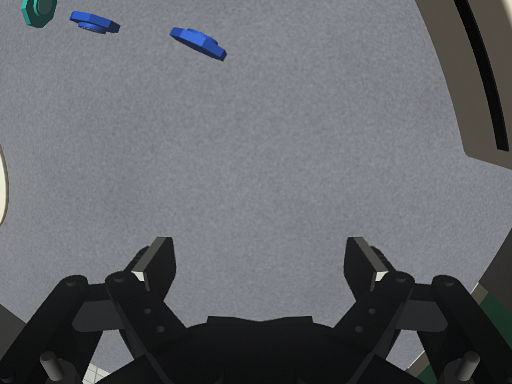

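```bash
python3 - <<'E'
import cv2
a=cv2.imread('pics/scene0.png')[155:275,170:340]; cv2.imwrite('pics/c1.png',cv2.resize(a,None,fx=4.7,fy=4.7,interpolation=cv2.INTER_CUBIC))
a=cv2.imread('pics/side0.png')[140:260,190:330]; cv2.imwrite('pics/c2.png',cv2.resize(a,None,fx=5,fy=5,interpolation=cv2.INTER_CUBIC))
E
```

```text
(no output)
```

View pics/c1.png

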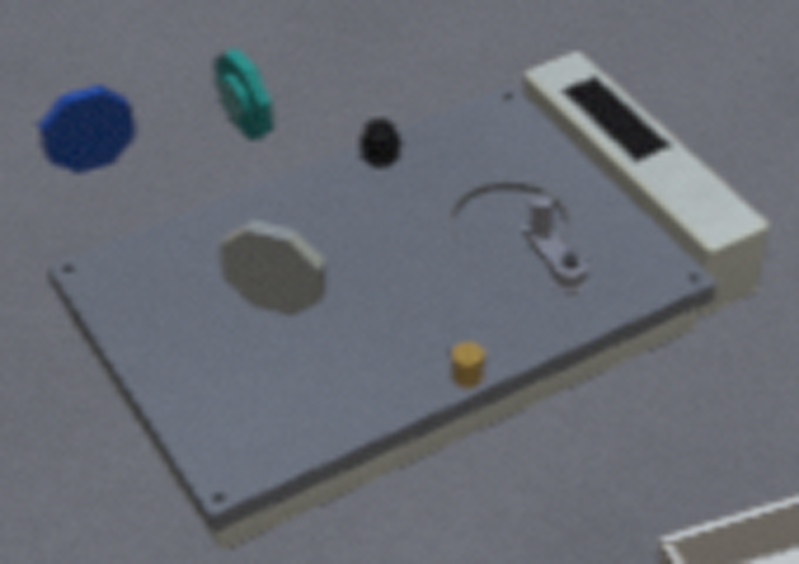

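View pics/c2.png

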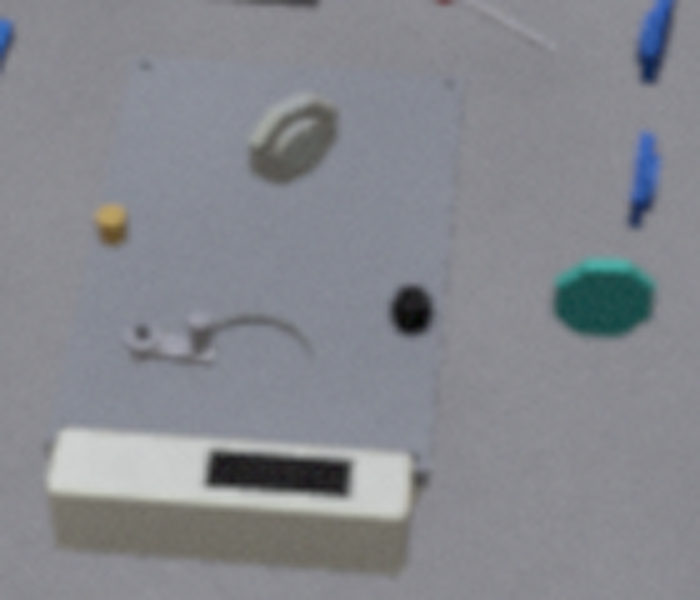

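```bash
python3 - <<'E'
from h import *
import pickle
d=pickle.load(open('d0.pkl','rb')); S,D=d['scene'],d['side']
s=lambda x,y:((x+.5)/4.7+170-.5,(y+.5)/4.7+155-.5)
t=lambda x,y:((x+.5)/5+190-.5,(y+.5)/5+140-.5)
print('screws scene')
P=[]
for p in [(68,268),(509,96),(695,278),(218,497)]: P.append(onplane(S,*s(*p),.045)); print(P[-1].round(4))
print('ctr',np.mean(P,0), [np.linalg.norm(P[i]-P[i-1]).round(4) for i in range(4)])
print('screws side')
for p in [(147,66),(450,83),(428,478)]: print(onplane(D,*t(*p),.045).round(4))
print('post top',tri(S,s(541,203),D,t(203,321)))
print('screw hole',tri(S,s(570,260),D,t(142,333)))
print('insert centre approx',tri(S,s(272,268),D,t(293,140)))
print('weight',onplane(S,*s(468,350),.067),onplane(D,*t(112,214),.067))
print('loupe',onplane(S,*s(381,130),.071),onplane(D,*t(410,300),.071))
print('arc',[onplane(S,*s(*p),.045).round(4) for p in [(457,213),(503,183),(565,215)]],[onplane(D,*t(*p),.045).round(4) for p in [(310,352),(255,320)]])
E
```

```text
screws scene
[ 0.479  -0.2556  0.045 ]
[0.412  0.0781 0.045 ]
[0.6268 0.1219 0.045 ]
[ 0.6953 -0.2126  0.045 ]
ctr [ 0.5532704  -0.06703198  0.045     ] [np.float64(0.2205), np.float64(0.3404), np.float64(0.2193), np.float64(0.3414)]
screws side
[ 0.6938 -0.2135  0.045 ]
[ 0.48   -0.2588  0.045 ]
[0.399  0.0895 0.045 ]
post top (array([0.56251415, 0.03897413, 0.08196459]), np.float64(0.0022139116837342253))
screw hole (array([0.60193852, 0.04433972, 0.06422426]), np.float64(0.00014661423355187667))
insert centre approx (array([ 0.55851857, -0.13868774,  0.07825759]), np.float64(0.0004657151950276199))
weight [ 0.65568312 -0.04499562  0.067     ] [ 0.65656041 -0.04718248  0.067     ]
loupe [ 0.44621942 -0.02980312  0.071     ] [ 0.44408583 -0.02680132  0.071     ]
arc [array([ 5.161e-01, -3.000e-04,  4.500e-02]), array([0.4984, 0.0396, 0.045 ]), array([0.5427, 0.0667, 0.045 ])] [array([0.4994, 0.0126, 0.045 ]), array([ 0.5421, -0.0033,  0.045 ])]
```

```bash
cat >> h.py <<'E'
from scipy.spatial.transform import Rotation as Ro
def tool():
    o=bot.get_obs(); return np.array(o['ee_pos']),Ro.from_euler('xyz',o['tcp_rot'],degrees=True).as_matrix(),o
def wray(c,p,R,u,v):
    f=c['image'].shape[0]/2/np.tan(np.radians(c['fovy'])/2)
    dx,dy=u-c['cx'],v-c['cy']; r=np.hypot(dx,dy); th=r/f
    d=np.array([dx/r*np.sin(th),dy/r*np.sin(th),np.cos(th)]); T=np.array(c['tool_from_camera'])
    return p+R@T[:3,3], R@T[:3,:3]@d
def wplane(c,p,R,u,v,z):
    o,d=wray(c,p,R,u,v); return o+d*(z-o[2])/d[2]
def wproj(c,p,R,X):
    f=c['image'].shape[0]/2/np.tan(np.radians(c['fovy'])/2); T=np.array(c['tool_from_camera'])
    q=T[:3,:3].T@(R.T@(np.array(X)-p)-T[:3,3]); th=np.arctan2(np.hypot(q[0],q[1]),q[2]); n=np.hypot(q[0],q[1])
    return c['cx']+q[0]/n*th*f, c['cy']+q[1]/n*th*f
E
python3 - <<'E'
from h import *
p,R,o=tool(); print(R.round(3)); print(o['q'])
E
```

```text
[[-0.     0.452 -0.892]
 [ 0.001 -0.892 -0.452]
 [-1.    -0.001  0.   ]]
[-6.31388632e+01  5.00353433e+00  1.00463185e+01  9.50992348e+01
 -1.08487805e-03  9.00015300e+01]
```

Call:
jog_arm(deltas=[{"x": 30, "y": 40, "z": 10, "twist": 8}, {"x": 60, "y": 80, "z": 20, "twist": 16}, {"x": 90, "y": 120, "z": 30, "twist": 24}, {"x": 120, "y": 160, "z": 40, "twist": 32}, {"x": 150, "y": 200, "z": 50, "twist": 40}, {"x": 180, "y": 235, "z": 50, "twist": 48}, {"x": 210, "y": 270, "z": 50, "twist": 56}, {"x": 240, "y": 305, "z": 50, "twist": 64}, {"x": 270, "y": 340, "z": 50, "twist": 72}, {"x": 300, "y": 375, "z": 50, "twist": 80}])

```text
validation failed for argument at $.de...
```

```bash
python3 - <<'E'
from h import *
p,R,o=tool(); print(R.round(3),p,o['q'],o['time'])
E
```

```text
[[-0.     0.452 -0.892]
 [ 0.001 -0.892 -0.452]
 [-1.    -0.001  0.   ]] [ 0.24843514 -0.49052798  0.24776192] [-6.31388632e+01  5.00353433e+00  1.00463185e+01  9.50992348e+01
 -1.08487805e-03  9.00015300e+01] 0.15
```

Call:
jog_arm(deltas=[{"fingers": 1, "x": 30, "y": 40, "z": 10, "twist": 8}, {"fingers": 1, "x": 60, "y": 80, "z": 20, "twist": 16}, {"fingers": 1, "x": 90, "y": 120, "z": 30, "twist": 24}, {"fingers": 1, "x": 120, "y": 160, "z": 40, "twist": 32}, {"fingers": 1, "x": 150, "y": 200, "z": 50, "twist": 40}, {"fingers": 1, "x": 180, "y": 235, "z": 50, "twist": 48}, {"fingers": 1, "x": 210, "y": 270, "z": 50, "twist": 56}, {"fingers": 1, "x": 240, "y": 305, "z": 50, "twist": 64}, {"fingers": 1, "x": 270, "y": 340, "z": 50, "twist": 72}, {"fingers": 1, "x": 300, "y": 375, "z": 50, "twist": 80}])

```text
time: 1.15
ee_pos: [0.5493, -0.1138, 0.2976]
tcp_rot: [-91.1, 89.9, -163.9]
wrist_force: [0.5, -0.9, -0.1]
opening: 0.0852
```

```bash
python3 - <<'E'
from h import *
p,R,o=tool(); print(R.round(3),p,o['q'],o['time'])
E
```

```text
[[-0.001  0.955  0.296]
 [-0.     0.296 -0.955]
 [-1.    -0.001 -0.   ]] [ 0.54933047 -0.11375114  0.29756741] [-1.16836808e+01  8.06070449e+00  1.90024615e+01  1.01002836e+02
 -3.21220409e-02  6.11170515e+01] 1.15
```

Call:
jog_arm(deltas=[{"fingers": 1, "x": 6, "y": 8, "z": 0, "twist": 8}, {"fingers": 1, "x": 12, "y": 16, "z": 0, "twist": 16}, {"fingers": 1, "x": 18, "y": 24, "z": 0, "twist": 24}, {"fingers": 1, "x": 24, "y": 32, "z": 0, "twist": 32}, {"fingers": 1, "x": 30, "y": 40, "z": 0, "twist": 40}, {"fingers": 1, "x": 36, "y": 48, "z": 0, "twist": 48}, {"fingers": 1, "x": 42, "y": 56, "z": 0, "twist": 56}, {"fingers": 1, "x": 48, "y": 64, "z": 0, "twist": 64}, {"fingers": 1, "x": 54, "y": 70, "z": 0, "twist": 72}, {"fingers": 1, "x": 60, "y": 74, "z": 0, "twist": 80}])

```text
time: 2.15
ee_pos: [0.6095, -0.0393, 0.2972]
tcp_rot: [-122.7, 89.9, -115.1]
wrist_force: [-0.5, 0.1, 1.0]
opening: 0.0852
```

```bash
python3 - <<'E'
from h import *
import pickle
p,R,o=tool(); print(R.round(3),p,o['q'],o['time'])
c=snap('wrist','w1'); pickle.dump((c,p,R),open('w1.pkl','wb'))
cv2.imwrite('pics/w1b.png',cv2.resize(c['image'][:,:,::-1],(800,600),interpolation=cv2.INTER_CUBIC))
E
```

```text
[[-0.    -0.131  0.991]
 [-0.001  0.991  0.131]
 [-1.    -0.001 -0.001]] [ 0.60954991 -0.03926324  0.29724484] [-3.65887938e+00  1.53779560e+01  2.75280910e+01  1.02173994e+02
 -6.07397932e-02 -1.12094592e+01] 2.15
```

View pics/w1b.png

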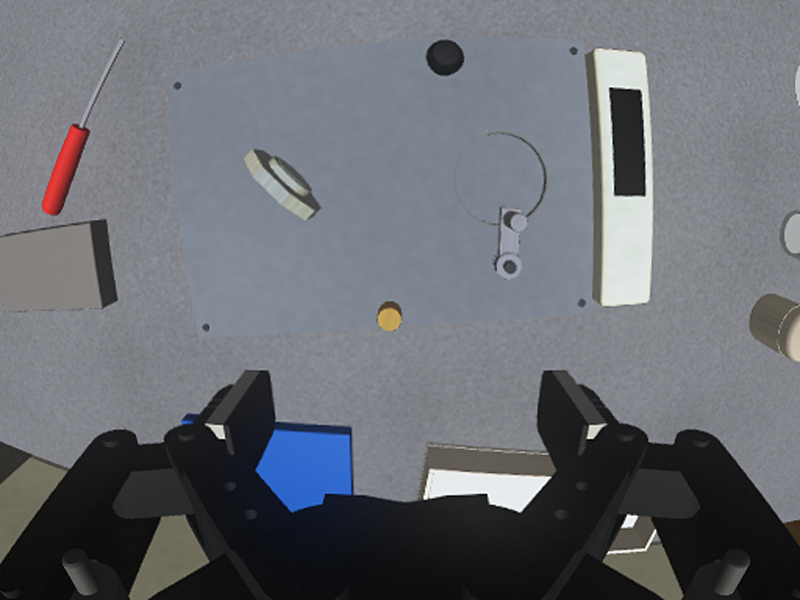

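```bash
python3 - <<'E'
from h import *
import pickle
c,p,R=pickle.load(open('w1.pkl','rb'))
k=lambda u,v:((u+.5)*.64-.5,(v+.5)*.64-.5)
W=[wplane(c,p,R,*k(*q),.045) for q in [(178,86),(573,51),(582,303),(206,327)]]
for w in W: print(w.round(4))
m=np.mean(W,0);y=(W[1]+W[2]-W[0]-W[3]);x=(W[2]+W[3]-W[0]-W[1]);print('ctr',m.round(4),'yaw',np.degrees(np.arctan2(y[1],y[0]))-90,np.degrees(np.arctan2(x[1],x[0])))
C=np.array([wplane(c,p,R,*k(*q),.045)[:2] for q in [(498,131),(547,180),(455,180),(463,209),(465,153),(533,149),(536,209),(483,220)]])
A=np.c_[2*C,np.ones(len(C))];s=np.linalg.lstsq(A,(C**2).sum(1),rcond=None)[0];print('pocket',s[:2],'r',np.sqrt(s[2]+s[0]**2+s[1]**2))
print('screw',wplane(c,p,R,*k(509,266),.0595),'post top',wplane(c,p,R,*k(515,219),.085))
print('weight',wplane(c,p,R,*k(390,314),.067),'loupe',wplane(c,p,R,*k(446,55),.071))
im=c['image'][80:150,140:220][:,:,::-1]; cv2.imwrite('pics/c3.png',cv2.resize(im,(800,600) if 0 else None,fx=8,fy=8,interpolation=cv2.INTER_CUBIC))
im=c['image'][75:185,280:370][:,:,::-1]; cv2.imwrite('pics/c4.png',cv2.resize(im,None,fx=5,fy=5,interpolation=cv2.INTER_CUBIC))
E
```

```text
[ 0.4801 -0.2557  0.045 ]
[0.4119 0.0764 0.045 ]
[0.6276 0.1211 0.045 ]
[ 0.6946 -0.2125  0.045 ]
ctr [ 0.5535 -0.0677  0.045 ] yaw 11.475699312185426 11.539864207192872
pocket [0.53397545 0.02957042] r 0.0384170309226281
screw [0.60219535 0.04413892 0.0595    ] post top [0.56228159 0.03606567 0.085     ]
weight [ 0.65257752 -0.04630926  0.067     ] loupe [ 0.44549241 -0.03045471  0.071     ]
```

View pics/c3.png

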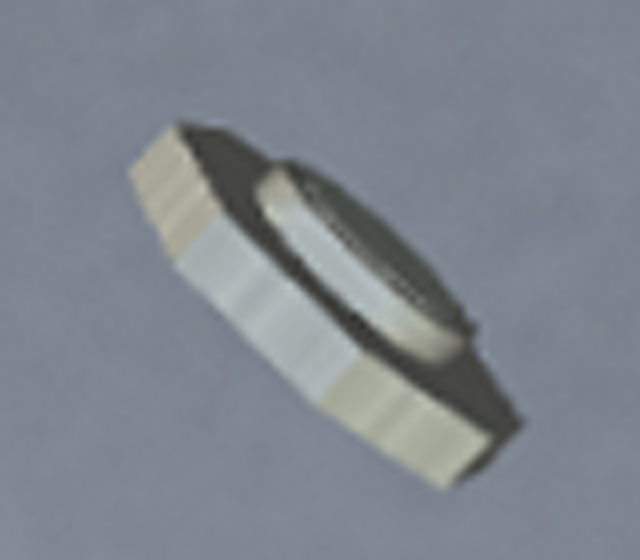

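View pics/c4.png

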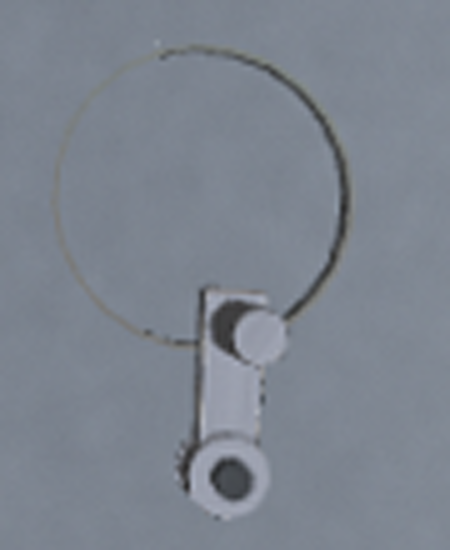

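```bash
python3 - <<'E'
from h import *
import pickle
c,p,R=pickle.load(open('w1.pkl','rb'))
a=lambda u,v:((u+.5)/8-.5+140,(v+.5)/8-.5+80)
b=lambda u,v:((u+.5)/5-.5+280,(v+.5)/5-.5+75)
T=[wplane(c,p,R,*a(*q),.111) for q in [(218,212),(362,352),(318,402),(178,265)]]
for t in T: print(t.round(4))
m=np.mean(T,0);e=T[1]+T[2]-T[0]-T[3];n=T[0]+T[1]-T[2]-T[3]
print('top mid',m.round(4),'edge dir',np.degrees(np.arctan2(e[1],e[0])),np.linalg.norm(e)/2,'collar dir',np.degrees(np.arctan2(n[1],n[0])),np.linalg.norm(n)/2)
pt=wplane(c,p,R,*b(261,338),.085);sc=wplane(c,p,R,*b(231,477),.0605);print('post',pt,'screw',sc)
v=pt-sc;print(np.linalg.norm(v[:2]),np.degrees(np.arctan2(v[1],v[0])))
pk=wplane(c,p,R,*b(203,195),.045);print(pk)
E
```

```text
[ 0.5462 -0.1475  0.111 ]
[ 0.5632 -0.1254  0.111 ]
[ 0.5705 -0.1308  0.111 ]
[ 0.5537 -0.1524  0.111 ]
top mid [ 0.5584 -0.139   0.111 ] edge dir 52.24759137489028 0.02763535121301808 collar dir 144.95628069789498 0.009052939282837406
post [0.56439023 0.0393275  0.085     ] screw [0.60191456 0.04415422 0.0605    ]
0.037833491392775906 -172.67035259894715
[0.53284248 0.02863612 0.045     ]
```

Call:
jog_arm(deltas=[{"fingers": 0.3, "x": -12, "y": 20, "z": -40, "twist": 1}, {"fingers": 0.3, "x": -24, "y": 40, "z": -75, "twist": 2}, {"fingers": 0.3, "x": -36, "y": 60, "z": -110, "twist": 3}, {"fingers": 0.3, "x": -45, "y": 77, "z": -140, "twist": 4}, {"fingers": 0.3, "x": -45, "y": 77, "z": -165, "twist": 4}, {"fingers": 0.3, "x": -45, "y": 77, "z": -177, "twist": 4}, {"fingers": 0.3, "x": -45, "y": 77, "z": -177, "twist": 4}, {"fingers": 0.3, "x": -45, "y": 77, "z": -177, "twist": 4}])

```text
time: 3.0
ee_pos: [0.5657, 0.0378, 0.1209]
tcp_rot: [-72.5, 89.9, -60.5]
wrist_force: [0.5, 0.6, -0.1]
opening: 0.0256
```

```bash
python3 - <<'E'
from h import *
import pickle
p,R,o=tool(); print(R.round(3),p,o['opening'],o['time'])
c=snap('wrist','w2'); pickle.dump((c,p,R),open('w2.pkl','wb'))
cv2.imwrite('pics/w2b.png',cv2.resize(c['image'][:,:,::-1],(800,600),interpolation=cv2.INTER_CUBIC))
E
```

```text
[[ 0.    -0.207  0.978]
 [-0.001  0.978  0.207]
 [-1.    -0.001  0.   ]] [0.56565875 0.0377518  0.12089605] 0.02559662704083338 3.0
```

View pics/w2b.png

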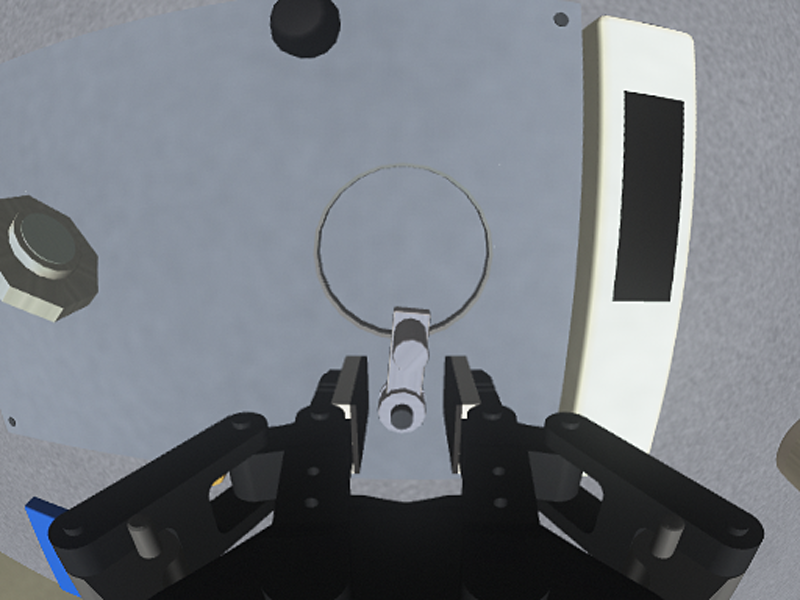

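```bash
python3 - <<'E'
from h import *
import pickle
c,p,R=pickle.load(open('w2.pkl','rb'))
k=lambda u,v:((u+.5)*.64-.5,(v+.5)*.64-.5)
print('post',wplane(c,p,R,*k(410,353),.085),'screw',wplane(c,p,R,*k(402,415),.0595))
C=np.array([wplane(c,p,R,*k(*q),.045)[:2] for q in [(403,165),(489,250),(317,250),(460,185),(345,190),(345,310),(462,308)]])
A=np.c_[2*C,np.ones(len(C))];s=np.linalg.lstsq(A,(C**2).sum(1),rcond=None)[0];print('pocket',s[:2],'r',np.sqrt(s[2]+s[0]**2+s[1]**2))
E
```

```text
post [0.56275605 0.03855565 0.085     ] screw [0.60367203 0.04384479 0.0595    ]
pocket [0.53222133 0.02942341] r 0.03774031869341982
```

Call:
jog_arm(deltas=[{"fingers": 0.3, "x": -2, "y": 0, "z": -20, "twist": 0}, {"fingers": 0.3, "x": -2, "y": 0, "z": -38, "twist": 0}, {"fingers": 0.3, "x": -2, "y": 0, "z": -38, "twist": 0}])

```text
time: 3.35
ee_pos: [0.5636, 0.0374, 0.0824]
tcp_rot: [-122.1, 89.9, -110.2]
wrist_force: [0.4, 0.1, -0.4]
opening: 0.0258
```

```bash
python3 - <<'E'
from h import *
p,R,o=tool(); print(p,o['wrist_force'])
for th in range(190,94,-6):
    t=np.radians(th);q=np.array([.602,.0438])+.038*np.array([np.cos(t),np.sin(t)]);print(th,((q-p[:2])*1000).round(1))
E
```

```text
[0.56355066 0.03741656 0.08243408] [ 0.42953704  0.13259916 -0.40240616]
190 [ 1.  -0.2]
184 [0.5 3.7]
178 [0.5 7.7]
172 [ 0.8 11.7]
166 [ 1.6 15.6]
160 [ 2.7 19.4]
154 [ 4.3 23. ]
148 [ 6.2 26.5]
142 [ 8.5 29.8]
136 [11.1 32.8]
130 [14.  35.5]
124 [17.2 37.9]
118 [20.6 39.9]
112 [24.2 41.6]
106 [28.  42.9]
100 [31.9 43.8]
```

Call:
jog_arm(deltas=[{"fingers": 0.3, "x": 0.5, "y": 3.7, "z": 0, "twist": -6}, {"fingers": 0.3, "x": 0.5, "y": 7.7, "z": 0, "twist": -12}, {"fingers": 0.3, "x": 0.8, "y": 11.7, "z": 0, "twist": -18}, {"fingers": 0.3, "x": 1.6, "y": 15.6, "z": 0, "twist": -24}, {"fingers": 0.3, "x": 2.7, "y": 19.4, "z": 1, "twist": -30}, {"fingers": 0.3, "x": 4.3, "y": 23, "z": 1, "twist": -36}, {"fingers": 0.3, "x": 6.2, "y": 26.5, "z": 2, "twist": -42}, {"fingers": 0.3, "x": 8.5, "y": 29.8, "z": 2, "twist": -48}, {"fingers": 0.3, "x": 11.1, "y": 32.8, "z": 3, "twist": -54}, {"fingers": 0.3, "x": 14, "y": 35.5, "z": 3, "twist": -60}])

```text
time: 4.35
ee_pos: [0.5782, 0.0726, 0.0875]
tcp_rot: [-1.3, 90.0, -49.7]
wrist_force: [-1.8, -2.0, 2.1]
opening: 0.0257
```

Call:
jog_arm(deltas=[{"fingers": 0.3, "x": 3, "y": 2.2, "z": -2, "twist": -6}, {"fingers": 0.3, "x": 6.4, "y": 4.2, "z": -2, "twist": -12}, {"fingers": 0.3, "x": 10, "y": 5.8, "z": -2, "twist": -18}, {"fingers": 0.3, "x": 13.8, "y": 7.1, "z": -2, "twist": -24}, {"fingers": 0.3, "x": 17.5, "y": 8, "z": -2, "twist": -30}, {"fingers": 0.3, "x": 18.5, "y": 8, "z": -2, "twist": -31}])

```text
time: 4.95
ee_pos: [0.5975, 0.0805, 0.0873]
tcp_rot: [62.8, 89.9, -16.7]
wrist_force: [-1.6, -0.3, 1.8]
opening: 0.0256
```

```bash
python3 - <<'E'
from h import *
import pickle
p,R,o=tool(); print(R.round(3),p,o['wrist_force'],o['time'],o['q'])
c=snap('wrist','w3'); pickle.dump((c,p,R),open('w3.pkl','wb'))
cv2.imwrite('pics/w3b.png',cv2.resize(c['image'][:,:,::-1],(800,600),interpolation=cv2.INTER_CUBIC))
E
```

```text
[[ 0.002  0.983  0.182]
 [-0.001  0.182 -0.983]
 [-1.     0.002  0.001]] [0.59753245 0.08053602 0.08734775] [-1.55109862 -0.26113433  1.82149396] 4.95 [ 7.69509438e+00  1.19684155e+01  1.05541798e-01  7.80429857e+01
 -4.26795847e-02  8.72323532e+01]
```

View pics/w3b.png

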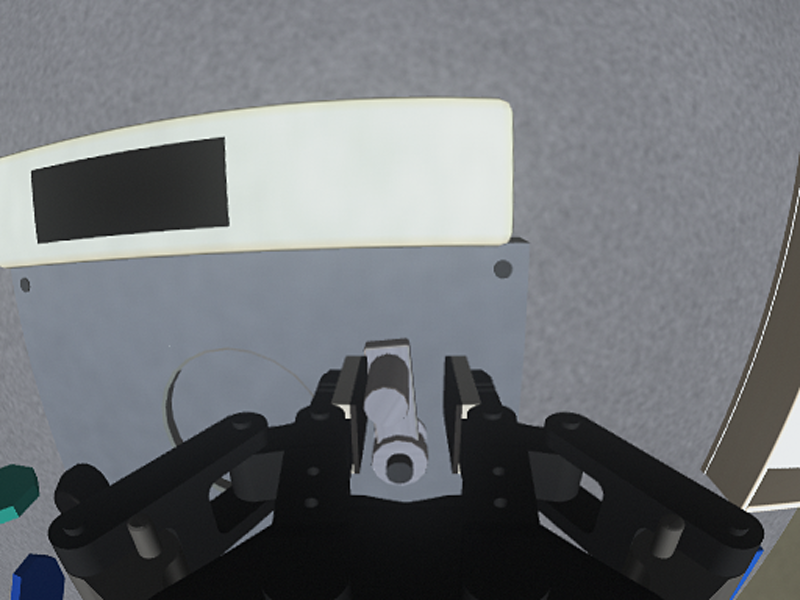

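Call:
jog_arm(deltas=[{"fingers": 0.3, "x": -4, "y": 0, "z": 0, "twist": 0}, {"fingers": 0.3, "x": -4, "y": 0, "z": 30, "twist": 0}, {"fingers": 0.3, "x": -4, "y": 0, "z": 70, "twist": 0}, {"fingers": 0, "x": -15, "y": -30, "z": 100, "twist": 8}, {"fingers": 0, "x": -27, "y": -70, "z": 100, "twist": 16}, {"fingers": 0, "x": -40, "y": -110, "z": 100, "twist": 24}, {"fingers": 0, "x": -54, "y": -150, "z": 100, "twist": 32}, {"fingers": 0, "x": -67, "y": -190, "z": 100, "twist": 40}, {"fingers": 0, "x": -67, "y": -198, "z": 100, "twist": 42}, {"fingers": 0, "x": -67, "y": -198, "z": 100, "twist": 42}])

```text
time: 6.0
ee_pos: [0.53, -0.119, 0.1877]
tcp_rot: [44.4, 89.8, 7.0]
wrist_force: [0.4, -0.9, -0.5]
opening: 0.0004
```

```bash
python3 - <<'E'
from h import *
import pickle
p,R,o=tool(); print(R.round(3),p,o['opening'],o['time'],o['q'])
c=snap('wrist','w4'); pickle.dump((c,p,R),open('w4.pkl','wb'))
cv2.imwrite('pics/w4b.png',cv2.resize(c['image'][:,:,::-1],(800,600),interpolation=cv2.INTER_CUBIC))
E
```

```text
[[ 0.003  0.608  0.794]
 [ 0.     0.794 -0.608]
 [-1.     0.002  0.002]] [ 0.53002366 -0.11898133  0.18767502] 0.00036306171157568306 6.0 [-1.26773731e+01  3.07494093e+00  1.35125880e+00  8.81334655e+01
  5.10462637e-02  2.47719168e+01]
```

View pics/w4b.png

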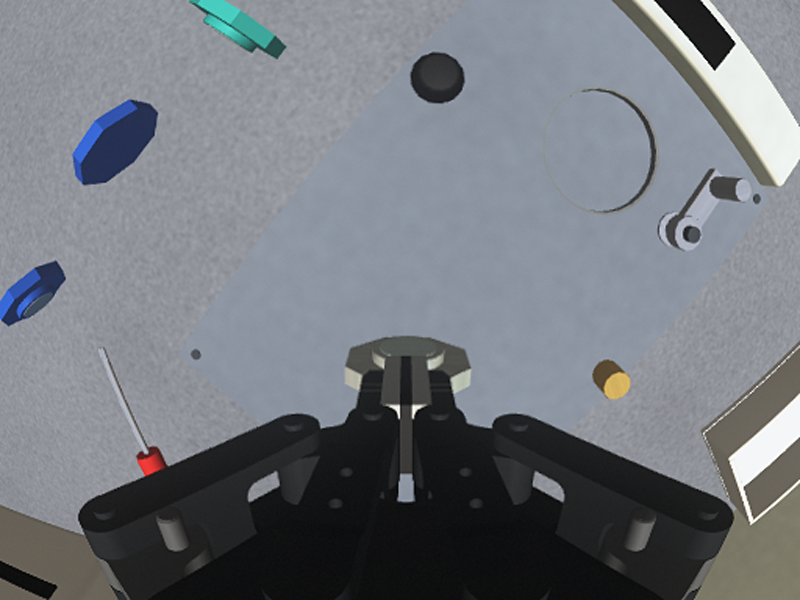

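Call:
jog_arm(deltas=[{"fingers": 0, "x": 0, "y": 0, "z": -40, "twist": 0}, {"fingers": 0, "x": 0, "y": 0, "z": -66, "twist": 0}, {"fingers": 0, "x": 4, "y": -3, "z": -66, "twist": 0}, {"fingers": 0, "x": 8, "y": -6, "z": -66, "twist": 0}, {"fingers": 0, "x": 11, "y": -8.5, "z": -66, "twist": 0}, {"fingers": 0, "x": 13, "y": -10, "z": -66, "twist": 0}, {"fingers": 0, "x": 15, "y": -11.5, "z": -66, "twist": 0}, {"fingers": 0, "x": 17, "y": -13, "z": -66, "twist": 0}])

```text
time: 6.85
ee_pos: [0.5477, -0.1311, 0.1221]
tcp_rot: [46.5, 89.8, 9.0]
wrist_force: [-0.7, -0.5, -0.1]
opening: 0.0002
```

Call:
jog_arm(deltas=[{"fingers": 0, "x": 1.6, "y": -1.2, "z": 0, "twist": 0}, {"fingers": 0, "x": 3.2, "y": -2.4, "z": 0, "twist": 0}, {"fingers": 0, "x": 4.8, "y": -3.6, "z": 0, "twist": 0}, {"fingers": 0, "x": 6.4, "y": -4.8, "z": 0, "twist": 0}, {"fingers": 0, "x": 8, "y": -6, "z": 0, "twist": 0}, {"fingers": 0, "x": 9.6, "y": -7.2, "z": 0, "twist": 0}])

```text
time: 7.45
ee_pos: [0.5574, -0.1384, 0.1221]
tcp_rot: [46.5, 89.8, 9.0]
wrist_force: [-1.2, 0.3, -0.1]
opening: 0.0001
```

```bash
python3 - <<'E'
from h import *
import pickle
p,R,o=tool(); print(p,o['time'],o['wrist_force'])
c=snap('wrist','w5'); s=snap('scene','s5')
cv2.imwrite('pics/w5b.png',np.hstack([cv2.resize(c['image'][:,:,::-1],(400,300)),cv2.resize(s['image'][150:280,170:340][:,:,::-1],(392,300))]))
E
```

```text
[ 0.55742704 -0.13842317  0.12210156] 7.45 [-1.20627911  0.32163759 -0.13067504]
```

View pics/w5b.png

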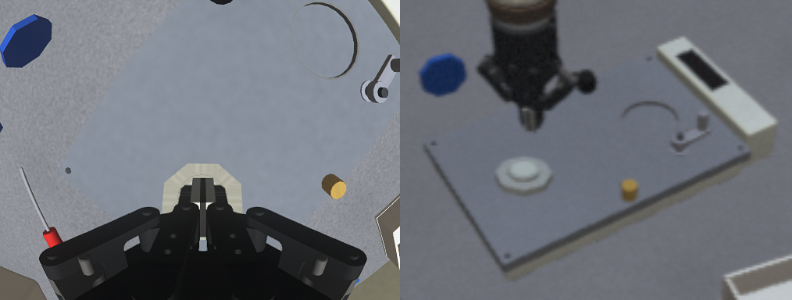

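Call:
jog_arm(deltas=[{"fingers": 0.7, "x": 0, "y": 0, "z": 30, "twist": 7}, {"fingers": 0.7, "x": 10, "y": -2, "z": 60, "twist": 14}, {"fingers": 0.7, "x": 20, "y": -4, "z": 90, "twist": 21}, {"fingers": 0.7, "x": 30, "y": -6, "z": 110, "twist": 28}, {"fingers": 0.7, "x": 40, "y": -8, "z": 120, "twist": 35}, {"fingers": 0.7, "x": 52, "y": -10, "z": 120, "twist": 42}, {"fingers": 0.7, "x": 63, "y": -12, "z": 120, "twist": 49}, {"fingers": 0.7, "x": 63, "y": -12, "z": 120, "twist": 49}, {"fingers": 0.7, "x": 63, "y": -12, "z": 120, "twist": 49}])

```text
time: 8.45
ee_pos: [0.6202, -0.1504, 0.2417]
tcp_rot: [61.9, 89.8, 73.2]
wrist_force: [0.0, -0.1, 0.5]
opening: 0.0595
```

```bash
python3 - <<'E'
from h import *
import pickle
p,R,o=tool(); print(R.round(3),p,o['opening'],o['time'],o['q'])
c=snap('wrist','w6'); pickle.dump((c,p,R),open('w6.pkl','wb'))
cv2.imwrite('pics/w6b.png',cv2.resize(c['image'][:,:,::-1],(800,600),interpolation=cv2.INTER_CUBIC))
E
```

```text
[[ 0.001 -0.196  0.981]
 [ 0.003  0.981  0.196]
 [-1.     0.003  0.001]] [ 0.62022695 -0.15037902  0.24167876] 0.0595427776671421 8.45 [-13.70175204  17.5288014   23.89290321  96.35477109   0.17366578
 -25.00235693]
```

View pics/w6b.png

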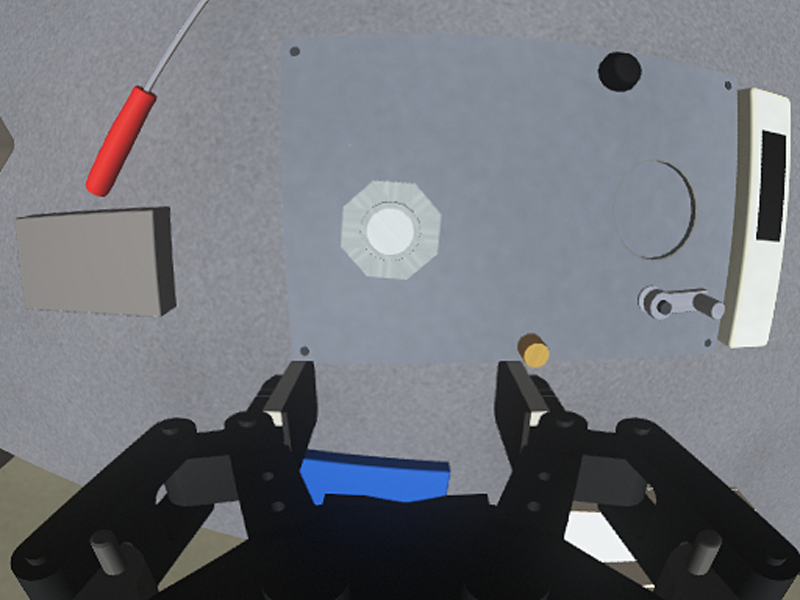

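```bash
python3 - <<'E'
from h import *
import pickle
c,p,R=pickle.load(open('w6.pkl','rb'))
k=lambda u,v:((u+.5)*.64-.5,(v+.5)*.64-.5)
g=cv2.cvtColor(c['image'],cv2.COLOR_RGB2HSV); roi=np.zeros(g.shape[:2],np.uint8); roi[105:190,205:295]=1
m=((g[:,:,1]<30)&(roi>0)).astype(np.uint8)
n,l,s,ce=cv2.connectedComponentsWithStats(m); i=1+s[1:,4].argmax(); print(s[i],ce[i])
print('plate',wplane(c,p,R,*ce[i],.054),'collar',wplane(c,p,R,*k(390,232),.061))
C=np.array([wplane(c,p,R,*k(*q),.045)[:2] for q in [(655,160),(694,210),(613,210),(625,240),(655,259),(683,178),(684,243)]])
A=np.c_[2*C,np.ones(len(C))];s=np.linalg.lstsq(A,(C**2).sum(1),rcond=None)[0];print('pocket',s[:2],'r',np.sqrt(s[2]+s[0]**2+s[1]**2))
E
```

```text
[ 218  115   65   64 3299] [249.58563201 146.49802971]
plate [ 0.59184466 -0.166052    0.054     ] collar [ 0.59287681 -0.16582748  0.061     ]
pocket [0.53366865 0.02870918] r 0.03760281193745379
```

Call:
jog_arm(deltas=[{"fingers": 0.54, "x": -15, "y": -8, "z": -40, "twist": 0}, {"fingers": 0.54, "x": -28, "y": -15.6, "z": -80, "twist": 0}, {"fingers": 0.54, "x": -28, "y": -15.6, "z": -120, "twist": 0}, {"fingers": 0.54, "x": -28, "y": -15.6, "z": -145, "twist": 0}, {"fingers": 0.54, "x": -28, "y": -15.6, "z": -160, "twist": 0}, {"fingers": 0.54, "x": -28, "y": -15.6, "z": -166, "twist": 0}, {"fingers": 0.54, "x": -28, "y": -15.6, "z": -166, "twist": 0}])

```text
time: 9.2
ee_pos: [0.5921, -0.1659, 0.0763]
tcp_rot: [53.7, 89.8, 65.0]
wrist_force: [-0.6, -0.6, 0.8]
opening: 0.0464
```

```bash
python3 - <<'E'
from h import *
import pickle
p,R,o=tool(); print(R.round(3),p,o['opening'],o['time'],o['wrist_force'])
c=snap('wrist','w7'); pickle.dump((c,p,R),open('w7.pkl','wb'))
cv2.imwrite('pics/w7b.png',cv2.resize(c['image'][150:340,130:390][:,:,::-1],(780,570),interpolation=cv2.INTER_CUBIC))
E
```

```text
[[ 0.001 -0.195  0.981]
 [ 0.003  0.981  0.195]
 [-1.     0.002  0.002]] [ 0.59206156 -0.16591061  0.07625041] 0.046401377599803666 9.2 [-0.58435139 -0.62674163  0.84191707]
```

View pics/w7b.png

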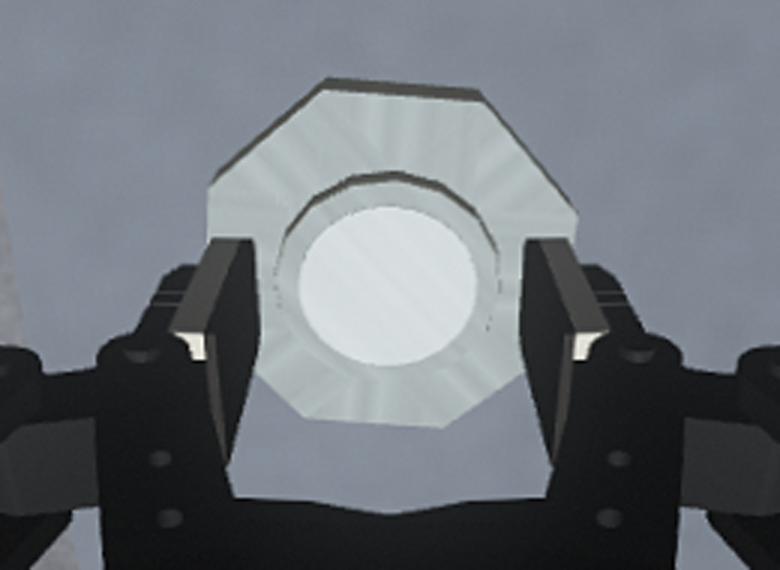

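Call:
jog_arm(deltas=[{"fingers": 0.52, "x": 0, "y": 0, "z": -1, "twist": 0}, {"fingers": 0.52, "x": 0, "y": 0, "z": -2, "twist": 0}, {"fingers": 0.52, "x": 0, "y": 0, "z": -3, "twist": 0}, {"fingers": 0.52, "x": 0, "y": 0, "z": -3, "twist": 0}])

```text
time: 9.65
ee_pos: [0.5926, -0.166, 0.0743]
tcp_rot: [30.3, 89.8, 41.6]
wrist_force: [-0.9, -0.3, -0.4]
opening: 0.0443
```

Call:
jog_arm(deltas=[{"fingers": 0.52, "x": 0, "y": 0, "z": -1, "twist": 0}, {"fingers": 0.52, "x": 0, "y": 0, "z": -1, "twist": 0}])

```text
time: 9.85
ee_pos: [0.5926, -0.1661, 0.0732]
tcp_rot: [32.2, 89.8, 43.5]
wrist_force: [0.3, -0.7, 0.5]
opening: 0.0445
```

Call:
jog_arm(deltas=[{"fingers": 0.52, "x": 0, "y": 0, "z": -1, "twist": 0}, {"fingers": 0.52, "x": 0, "y": 0, "z": -1, "twist": 0}])

```text
time: 10.05
ee_pos: [0.5925, -0.166, 0.0719]
tcp_rot: [36.5, 89.8, 47.7]
wrist_force: [0.4, 0.4, -0.0]
opening: 0.0444
```

Call:
jog_arm(deltas=[{"fingers": 0.52, "x": 0, "y": 0, "z": -1, "twist": 0}, {"fingers": 0.52, "x": 0, "y": 0, "z": -1, "twist": 0}])

```text
time: 10.25
ee_pos: [0.5924, -0.166, 0.0708]
tcp_rot: [40.0, 89.8, 51.2]
wrist_force: [-0.4, -0.1, 0.6]
opening: 0.0444
```

Call:
jog_arm(deltas=[{"fingers": 0.52, "x": 0, "y": 0, "z": -1, "twist": 0}, {"fingers": 0.52, "x": 0, "y": 0, "z": -1, "twist": 0}])

```text
time: 10.45
ee_pos: [0.5925, -0.166, 0.07]
tcp_rot: [32.6, 89.8, 43.9]
wrist_force: [-0.1, 0.9, 2.0]
opening: 0.0445
```

```bash
python3 - <<'E'
from h import *
p,R,o=tool(); print(p,o['opening'],o['time'],o['wrist_force'])
c=snap('wrist','w8')
cv2.imwrite('pics/w8b.png',cv2.resize(c['image'][150:340,130:390][:,:,::-1],(780,570),interpolation=cv2.INTER_CUBIC))
E
```

```text
[ 0.59251931 -0.16603228  0.07002981] 0.04452438532498249 10.45 [-0.11558677  0.91165128  2.00504899]
```

View pics/w8b.png

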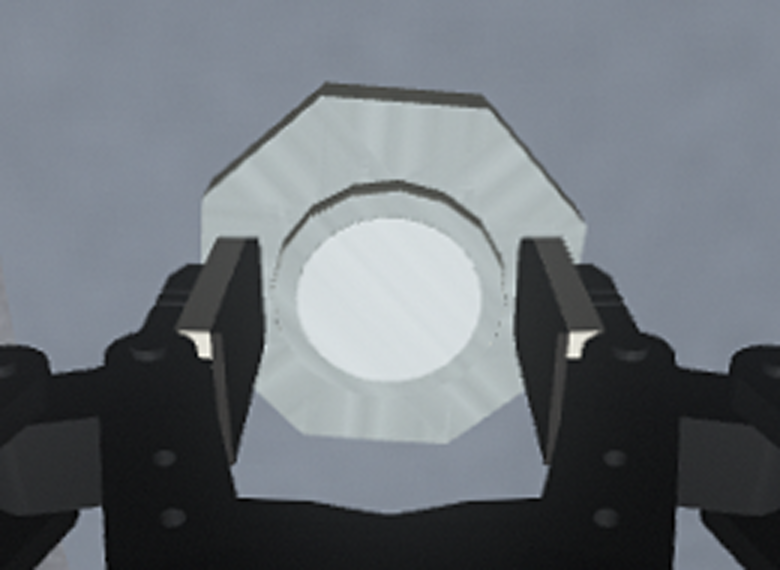

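Call:
jog_arm(deltas=[{"fingers": 0.52, "x": 0, "y": 0, "z": 1.2, "twist": 0}, {"fingers": 0.4, "x": 0, "y": 0, "z": 1.2, "twist": 0}, {"fingers": 0.4, "x": 0, "y": 0, "z": 1.2, "twist": 0}, {"fingers": 0.4, "x": 0, "y": 0, "z": 1.2, "twist": 0}], grip_force=20)

```text
time: 10.9
ee_pos: [0.5926, -0.1661, 0.0716]
tcp_rot: [27.4, 89.8, 38.7]
wrist_force: [-2.1, -0.7, 4.8]
opening: 0.0383
```

Call:
jog_arm(deltas=[{"fingers": 0.4, "x": -1.7, "y": 5.7, "z": 0, "twist": 0}, {"fingers": 0.4, "x": -5.2, "y": 17.2, "z": 0, "twist": 0}, {"fingers": 0.4, "x": -8.7, "y": 28.7, "z": 0, "twist": 0}, {"fingers": 0.4, "x": -12.1, "y": 40.2, "z": 0, "twist": 0}, {"fingers": 0.4, "x": -15.6, "y": 51.7, "z": 0, "twist": 0}, {"fingers": 0.4, "x": -19.1, "y": 63.2, "z": 0, "twist": 0}, {"fingers": 0.4, "x": -22.6, "y": 74.7, "z": 0, "twist": 0}, {"fingers": 0.4, "x": -26, "y": 86.2, "z": 0, "twist": 0}, {"fingers": 0.4, "x": -29.5, "y": 97.7, "z": 0, "twist": 0}, {"fingers": 0.4, "x": -31, "y": 102, "z": 0, "twist": 0}])

```text
time: 11.9
ee_pos: [0.5612, -0.0628, 0.0716]
tcp_rot: [32.1, 89.8, 43.5]
wrist_force: [0.5, -1.9, 2.3]
opening: 0.039
```

```bash
python3 - <<'E'
from h import *
import pickle
p,R,o=tool(); print(p,o['opening'],o['time'],o['wrist_force'])
c=snap('wrist','w9'); pickle.dump((c,p,R),open('w9.pkl','wb'))
cv2.imwrite('pics/w9b.png',cv2.resize(c['image'][:,:,::-1],(800,600),interpolation=cv2.INTER_CUBIC))
E
```

```text
[ 0.56118362 -0.06282152  0.07156778] 0.038951413810217564 11.9 [ 0.48188121 -1.87061312  2.33094144]
```

View pics/w9b.png

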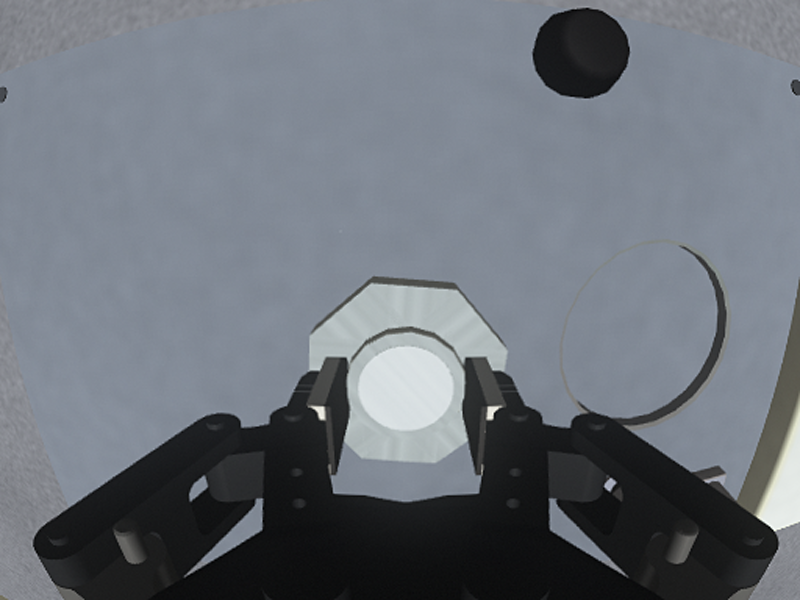

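Call:
jog_arm(deltas=[{"fingers": 0.4, "x": -1.7, "y": 5.7, "z": 0, "twist": 0}, {"fingers": 0.4, "x": -5, "y": 17, "z": 0, "twist": 0}, {"fingers": 0.4, "x": -8.5, "y": 28.5, "z": 0, "twist": 0}, {"fingers": 0.4, "x": -12, "y": 40, "z": 0, "twist": 0}, {"fingers": 0.4, "x": -15.5, "y": 51.5, "z": 0, "twist": 0}, {"fingers": 0.4, "x": -19, "y": 63, "z": 0, "twist": 0}, {"fingers": 0.4, "x": -22.5, "y": 74, "z": 0, "twist": 0}, {"fingers": 0.4, "x": -24.5, "y": 81, "z": 0, "twist": 0}, {"fingers": 0.4, "x": -26, "y": 86, "z": 0, "twist": 0}, {"fingers": 0.4, "x": -26, "y": 86, "z": 0, "twist": 0}])

```text
time: 12.95
ee_pos: [0.5348, 0.0243, 0.0714]
tcp_rot: [51.5, 89.8, 62.9]
wrist_force: [-0.8, 1.7, 2.5]
opening: 0.0386
```

```bash
python3 - <<'E'
from h import *
import pickle
p,R,o=tool(); print(p,o['opening'],o['time'],o['wrist_force'])
c=snap('wrist','w10'); pickle.dump((c,p,R),open('w10.pkl','wb'))
cv2.imwrite('pics/w10b.png',cv2.resize(c['image'][150:340,130:390][:,:,::-1],(780,570),interpolation=cv2.INTER_CUBIC))
E
```

```text
[0.5347761  0.02426274 0.07138416] 0.0385704584629533 12.95 [-0.78751534  1.74867031  2.54590796]
```

View pics/w10b.png

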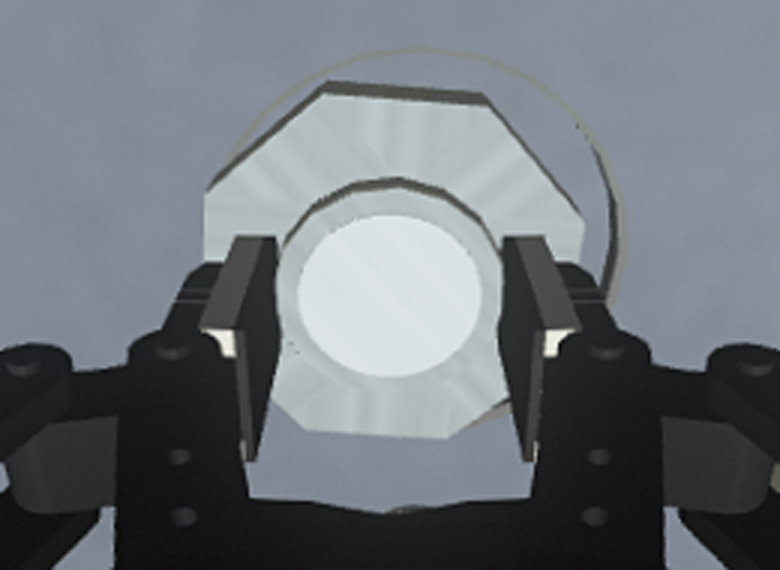

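```bash
python3 - <<'E'
from h import *
import pickle
c,p,R=pickle.load(open('w10.pkl','rb'))
k=lambda u,v:((u+.5)/3-.5+130,(v+.5)/3-.5+150)
C=np.array([wplane(c,p,R,*k(*q),.045)[:2] for q in [(420,48),(350,58),(500,72),(555,103),(597,155),(620,225),(610,300),(240,150),(275,100)]])
A=np.c_[2*C,np.ones(len(C))];s=np.linalg.lstsq(A,(C**2).sum(1),rcond=None)[0];print('pocket',s[:2],'r',np.sqrt(s[2]+s[0]**2+s[1]**2))
print('window',wplane(c,p,R,*k(391,296),.061))
O=[(325,93),(483,103),(583,218),(450,437),(306,428),(205,193)]
for q in O: print(wplane(c,p,R,*k(*q),.055).round(4))
P=[wplane(c,p,R,*k(*q),.055) for q in O]; print('mid of opp corners',(P[0]+P[3])/2,(P[1]+P[4])/2)
E
```

```text
pocket [0.53338318 0.0287757 ] r 0.03880037518137995
window [0.53426115 0.02422451 0.061     ]
[0.5033 0.007  0.055 ]
[0.4998 0.0328 0.055 ]
[0.5164 0.0547 0.055 ]
[0.5651 0.042  0.055 ]
[0.5684 0.0146 0.055 ]
[ 0.5245 -0.0102  0.055 ]
mid of opp corners [0.53419195 0.02452228 0.055     ] [0.53413345 0.02369591 0.055     ]
```

Call:
jog_arm(deltas=[{"fingers": 0.4, "x": -0.4, "y": 2.3, "z": 0, "twist": 0}, {"fingers": 0.4, "x": -0.8, "y": 4.6, "z": 0, "twist": 0}, {"fingers": 0.4, "x": -0.8, "y": 4.6, "z": 0, "twist": 0}, {"fingers": 0.4, "x": -0.8, "y": 4.6, "z": 0, "twist": 0}])

```text
time: 13.4
ee_pos: [0.534, 0.0284, 0.0712]
tcp_rot: [56.6, 89.8, 68.0]
wrist_force: [-1.2, -0.4, -2.2]
opening: 0.0384
```

Call:
jog_arm(deltas=[{"fingers": 0.52, "x": 0, "y": 0, "z": 0, "twist": 0}, {"fingers": 0.52, "x": 0, "y": 0, "z": 0, "twist": 0}, {"fingers": 0.52, "x": 0, "y": 0, "z": 0, "twist": 0}])

```text
time: 13.7
ee_pos: [0.534, 0.0284, 0.0712]
tcp_rot: [56.0, 89.8, 67.3]
wrist_force: [-0.5, 0.7, 0.5]
opening: 0.0446
```

```bash
python3 - <<'E'
from h import *
import pickle
p,R,o=tool(); print(p,o['opening'],o['time'],o['wrist_force'])
c=snap('wrist','w11'); pickle.dump((c,p,R),open('w11.pkl','wb'))
cv2.imwrite('pics/w11b.png',cv2.resize(c['image'][150:340,130:390][:,:,::-1],(780,570),interpolation=cv2.INTER_CUBIC))
E
```

```text
[0.53400873 0.02836986 0.07121475] 0.04455651954155268 13.7 [-0.51118126  0.68233785  0.52922193]
```

View pics/w11b.png

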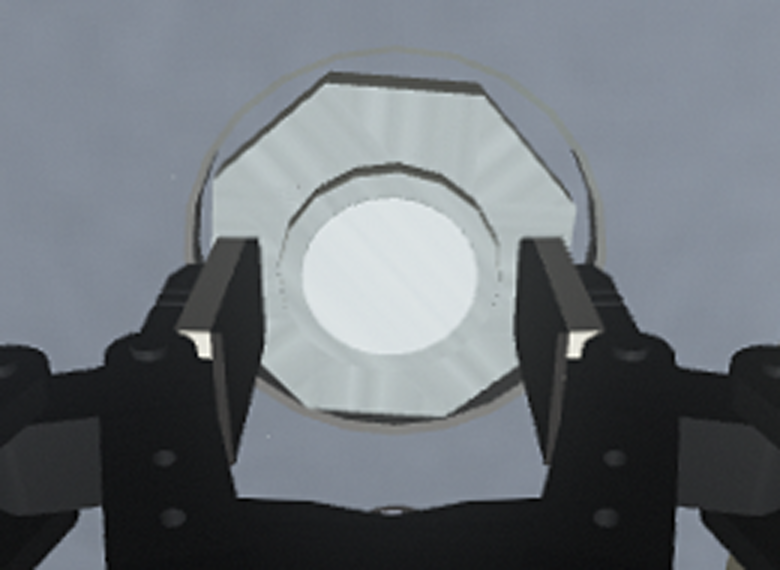

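Call:
jog_arm(deltas=[{"fingers": 0.52, "x": 0, "y": 0, "z": 15, "twist": 0}, {"fingers": 0.52, "x": 0, "y": 0, "z": 40, "twist": 0}, {"fingers": 0.52, "x": 25, "y": 10, "z": 70, "twist": 0}, {"fingers": 0.52, "x": 50, "y": 20, "z": 90, "twist": 0}, {"fingers": 0.3, "x": 50, "y": 20, "z": 90, "twist": 0}, {"fingers": 0.3, "x": 50, "y": 20, "z": 90, "twist": 0}])

```text
time: 14.35
ee_pos: [0.5841, 0.0485, 0.1617]
tcp_rot: [53.0, 89.8, 64.4]
wrist_force: [-0.6, 0.4, -0.1]
opening: 0.0254
```

```bash
python3 - <<'E'
from h import *
import pickle
p,R,o=tool(); print(p,o['opening'],o['time'],o['wrist_force'])
c=snap('wrist','w12'); pickle.dump((c,p,R),open('w12.pkl','wb'))
cv2.imwrite('pics/w12b.png',cv2.resize(c['image'][60:250,130:390][:,:,::-1],(780,570),interpolation=cv2.INTER_CUBIC))
E
```

```text
[0.58405531 0.04849229 0.16165931] 0.025412864148326865 14.35 [-0.64035113  0.41724443 -0.11672286]
```

View pics/w12b.png

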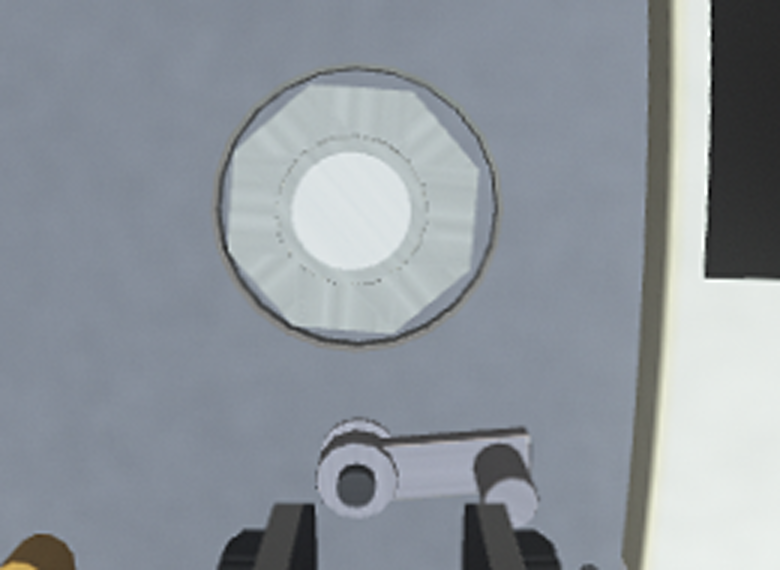

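```bash
python3 - <<'E'
from h import *
import pickle
c,p,R=pickle.load(open('w12.pkl','rb'))
k=lambda u,v:((u+.5)/3-.5+130,(v+.5)/3-.5+60)
O=[(308,84),(414,92),(478,168),(471,267),(396,333),(291,326),(229,252),(238,155)]
for z in(.047,.055):
    P=[wplane(c,p,R,*k(*q),z) for q in O]
    print(z,[np.linalg.norm(P[i]-P[i+4]).round(4) for i in range(4)],np.mean(P,0).round(4))
C=np.array([wplane(c,p,R,*k(*q),.045)[:2] for q in [(357,68),(496,205),(217,205),(357,346)]]);print(C.mean(0))
print('post',wplane(c,p,R,*k(509,497),.091),'screw',wplane(c,p,R,*k(357,486),.066))
E
```

```text
0.047 [np.float64(0.0719), np.float64(0.0718), np.float64(0.071), np.float64(0.0699)] [0.5337 0.0287 0.047 ]
0.055 [np.float64(0.0695), np.float64(0.0694), np.float64(0.0686), np.float64(0.0676)] [0.5332 0.0289 0.055 ]
[0.53267693 0.02941512]
post [0.58959533 0.07878789 0.091     ] screw [0.60346653 0.04385595 0.066     ]
```

Call:
jog_arm(deltas=[{"fingers": 0.3, "x": 0, "y": 4, "z": 0, "twist": -8}, {"fingers": 0.3, "x": 1, "y": 8, "z": 0, "twist": -16}, {"fingers": 0.3, "x": 2, "y": 12, "z": 0, "twist": -24}, {"fingers": 0.3, "x": 3, "y": 16, "z": 0, "twist": -32}, {"fingers": 0.3, "x": 4, "y": 20, "z": 0, "twist": -40}, {"fingers": 0.3, "x": 5, "y": 24, "z": 0, "twist": -48}, {"fingers": 0.3, "x": 6, "y": 28, "z": 0, "twist": -56}, {"fingers": 0.3, "x": 7, "y": 31, "z": 0, "twist": -64}, {"fingers": 0.3, "x": 7, "y": 31, "z": 0, "twist": -72}, {"fingers": 0.3, "x": 7, "y": 31, "z": 0, "twist": -80}])

```text
time: 15.4
ee_pos: [0.589, 0.0788, 0.16]
tcp_rot: [63.5, 89.9, -5.5]
wrist_force: [-0.3, 0.2, 0.1]
opening: 0.0254
```

Call:
jog_arm(deltas=[{"fingers": 0.3, "x": 0, "y": 0, "z": -20, "twist": -6}, {"fingers": 0.3, "x": 0, "y": 0, "z": -40, "twist": -6}, {"fingers": 0.3, "x": 0, "y": 0, "z": -40, "twist": -6}])

```text
time: 15.7
ee_pos: [0.5864, 0.0782, 0.1166]
tcp_rot: [-89.9, 89.7, -164.9]
wrist_force: [0.1, -0.0, -0.1]
opening: 0.0255
```

```bash
python3 - <<'E'
from h import *
import pickle
p,R,o=tool(); print(R.round(3),p,o['opening'],o['time'],o['q'])
c=snap('wrist','w13'); pickle.dump((c,p,R),open('w13.pkl','wb'))
cv2.imwrite('pics/w13b.png',cv2.resize(c['image'][150:340,130:390][:,:,::-1],(780,570),interpolation=cv2.INTER_CUBIC))
E
```

```text
[[-0.004  0.966  0.259]
 [-0.001  0.259 -0.966]
 [-1.    -0.005  0.   ]] [0.58635999 0.07815226 0.11655077] 0.025505529754918224 15.7 [ 7.60720166e+00  1.03174409e+01  1.43267465e+00  8.13717437e+01
 -3.38793636e-02  8.25817365e+01]
```

View pics/w13b.png

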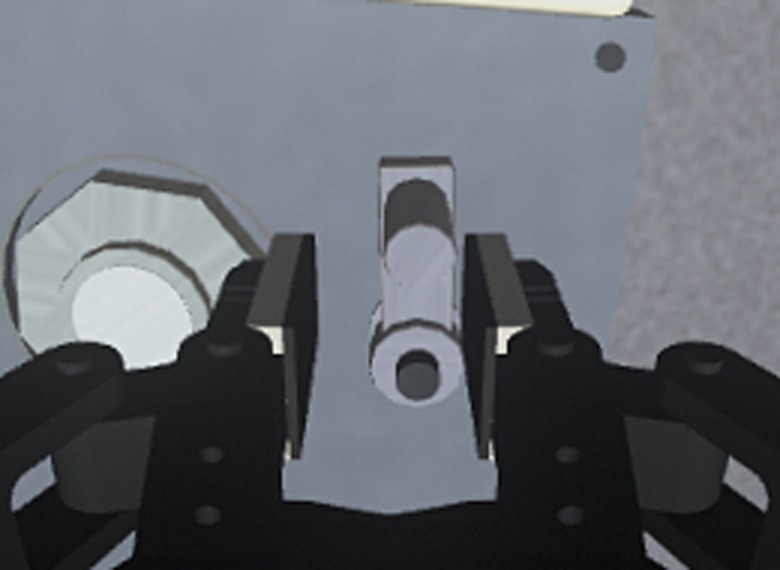

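Call:
jog_arm(deltas=[{"fingers": 0.3, "x": 5.5, "y": 2, "z": 0, "twist": 0}, {"fingers": 0.3, "x": 5.5, "y": 2, "z": 0, "twist": 0}, {"fingers": 0.3, "x": 5.5, "y": 2, "z": -16, "twist": 0}, {"fingers": 0.3, "x": 5.5, "y": 2, "z": -31, "twist": 0}, {"fingers": 0.3, "x": 5.5, "y": 2, "z": -31, "twist": 0}])

```text
time: 16.25
ee_pos: [0.5916, 0.0802, 0.0853]
tcp_rot: [-91.2, 89.7, -166.1]
wrist_force: [-0.8, -0.4, -0.7]
opening: 0.0256
```

```bash
python3 - <<'E'
from h import *
p,R,o=tool(); print(R.round(3),p,o['opening'],o['time'],o['wrist_force'])
for th in list(range(111,210,6)):
    t=np.radians(th);q=np.array([.602,.0438])+.038*np.array([np.cos(t),np.sin(t)]);print(th,((q-p[:2])*1000).round(1))
E
```

```text
[[-0.005  0.966  0.26 ]
 [-0.001  0.26  -0.966]
 [-1.    -0.005 -0.   ]] [0.59164455 0.08017558 0.08533281] 0.025613547526026625 16.25 [-0.79926156 -0.42832188 -0.66757347]
111 [-3.3 -0.9]
117 [-6.9 -2.5]
123 [-10.3  -4.5]
129 [-13.6  -6.8]
135 [-16.5  -9.5]
141 [-19.2 -12.5]
147 [-21.5 -15.7]
153 [-23.5 -19.1]
159 [-25.1 -22.8]
165 [-26.3 -26.5]
171 [-27.2 -30.4]
177 [-27.6 -34.4]
183 [-27.6 -38.4]
189 [-27.2 -42.3]
195 [-26.3 -46.2]
201 [-25.1 -50. ]
207 [-23.5 -53.6]
```

Call:
jog_arm(deltas=[{"fingers": 0.3, "x": -3.3, "y": -0.9, "z": 0, "twist": 6}, {"fingers": 0.3, "x": -6.9, "y": -2.5, "z": 0, "twist": 12}, {"fingers": 0.3, "x": -10.3, "y": -4.5, "z": 0, "twist": 18}, {"fingers": 0.3, "x": -13.6, "y": -6.8, "z": 0, "twist": 24}, {"fingers": 0.3, "x": -16.5, "y": -9.5, "z": -1, "twist": 30}, {"fingers": 0.3, "x": -19.2, "y": -12.5, "z": -1, "twist": 36}, {"fingers": 0.3, "x": -21.5, "y": -15.7, "z": -2, "twist": 42}, {"fingers": 0.3, "x": -23.5, "y": -19.1, "z": -2, "twist": 48}, {"fingers": 0.3, "x": -25.1, "y": -22.8, "z": -2, "twist": 54}, {"fingers": 0.3, "x": -26.3, "y": -26.5, "z": -2, "twist": 60}])

```text
time: 17.25
ee_pos: [0.5654, 0.0539, 0.0837]
tcp_rot: [-90.5, 89.7, -105.2]
wrist_force: [0.9, 1.9, -1.9]
opening: 0.0258
```

Call:
jog_arm(deltas=[{"fingers": 0.3, "x": -0.9, "y": -3.9, "z": 0, "twist": 6}, {"fingers": 0.3, "x": -1.3, "y": -7.9, "z": 0, "twist": 12}, {"fingers": 0.3, "x": -1.3, "y": -11.9, "z": 0, "twist": 18}, {"fingers": 0.3, "x": -0.9, "y": -15.8, "z": 0, "twist": 24}, {"fingers": 0.3, "x": -0.5, "y": -18, "z": 0, "twist": 27}, {"fingers": 0.3, "x": 0, "y": -20, "z": 0, "twist": 27}, {"fingers": 0.3, "x": 0, "y": -20, "z": 0, "twist": 27}])

```text
time: 17.95
ee_pos: [0.5654, 0.0339, 0.0841]
tcp_rot: [-90.4, 89.7, -78.2]
wrist_force: [-0.7, 1.3, -0.6]
opening: 0.0257
```

```bash
python3 - <<'E'
from h import *
import pickle
p,R,o=tool(); print(R.round(3),p,o['opening'],o['time'],o['wrist_force'])
c=snap('wrist','w14'); pickle.dump((c,p,R),open('w14.pkl','wb'))
cv2.imwrite('pics/w14b.png',cv2.resize(c['image'][110:300,130:390][:,:,::-1],(780,570),interpolation=cv2.INTER_CUBIC))
E
```

```text
[[ 0.001 -0.212  0.977]
 [-0.004  0.977  0.212]
 [-1.    -0.004 -0.   ]] [0.56538787 0.03393403 0.08406365] 0.025688661673720678 17.95 [-0.73007091  1.30024039 -0.64412856]
```

View pics/w14b.png

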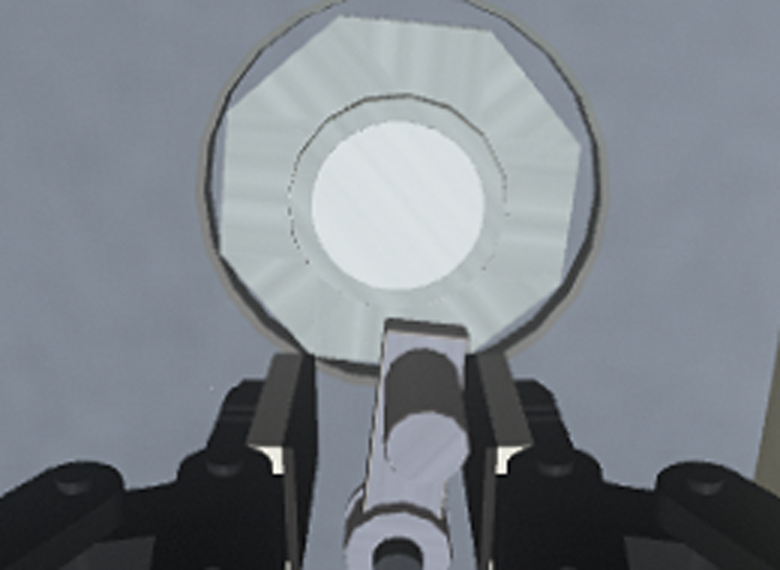

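Call:
jog_arm(deltas=[{"fingers": 0.3, "x": 0.2, "y": -1, "z": 0, "twist": 0}, {"fingers": 0.3, "x": 0.4, "y": -2, "z": 0, "twist": 0}, {"fingers": 0.3, "x": 0.4, "y": -2, "z": 0, "twist": 0}])

```text
time: 18.3
ee_pos: [0.5659, 0.0319, 0.0841]
tcp_rot: [-88.2, 89.7, -76.0]
wrist_force: [-0.4, 1.6, -0.4]
opening: 0.0257
```

Call:
jog_arm(deltas=[{"fingers": 0.3, "x": 0.2, "y": -1, "z": 0, "twist": 0}, {"fingers": 0.3, "x": 0.2, "y": -1, "z": 0, "twist": 0}])

```text
time: 18.5
ee_pos: [0.5661, 0.0308, 0.0841]
tcp_rot: [-87.9, 89.7, -75.7]
wrist_force: [-0.1, 1.4, -1.8]
opening: 0.0255
```

Call:
jog_arm(deltas=[{"fingers": 0.3, "x": 0.2, "y": -1, "z": 0, "twist": 0}, {"fingers": 0.3, "x": 0.2, "y": -1, "z": 0, "twist": 0}])

```text
time: 18.7
ee_pos: [0.5662, 0.0299, 0.084]
tcp_rot: [-89.5, 89.8, -77.3]
wrist_force: [-2.3, 2.6, -0.8]
opening: 0.0257
```

Call:
jog_arm(deltas=[{"fingers": 0.3, "x": 0.2, "y": -1, "z": 0, "twist": 0}, {"fingers": 0.3, "x": 0.2, "y": -1, "z": 0, "twist": 0}])

```text
time: 18.9
ee_pos: [0.5663, 0.0294, 0.084]
tcp_rot: [-89.8, 89.8, -77.5]
wrist_force: [-2.1, 5.2, 0.1]
opening: 0.0255
```

Call:
jog_arm(deltas=[{"fingers": 0.3, "x": 0.2, "y": -1, "z": 0, "twist": 0}, {"fingers": 0.3, "x": 0.2, "y": -1, "z": 0, "twist": 0}])

```text
time: 19.1
ee_pos: [0.5663, 0.0292, 0.084]
tcp_rot: [-90.9, 89.9, -78.7]
wrist_force: [-2.2, 7.8, -0.6]
opening: 0.0258
```

```bash
python3 - <<'E'
from h import *
import pickle
p,R,o=tool(); print(p,o['opening'],o['time'],o['wrist_force'])
c=snap('wrist','w15'); pickle.dump((c,p,R),open('w15.pkl','wb'))
cv2.imwrite('pics/w15b.png',cv2.resize(c['image'][110:300,130:390][:,:,::-1],(780,570),interpolation=cv2.INTER_CUBIC))
E
```

```text
[0.56630325 0.02924949 0.08398939] 0.02579994502362095 19.1 [-2.22604938  7.79198111 -0.59377921]
```

View pics/w15b.png

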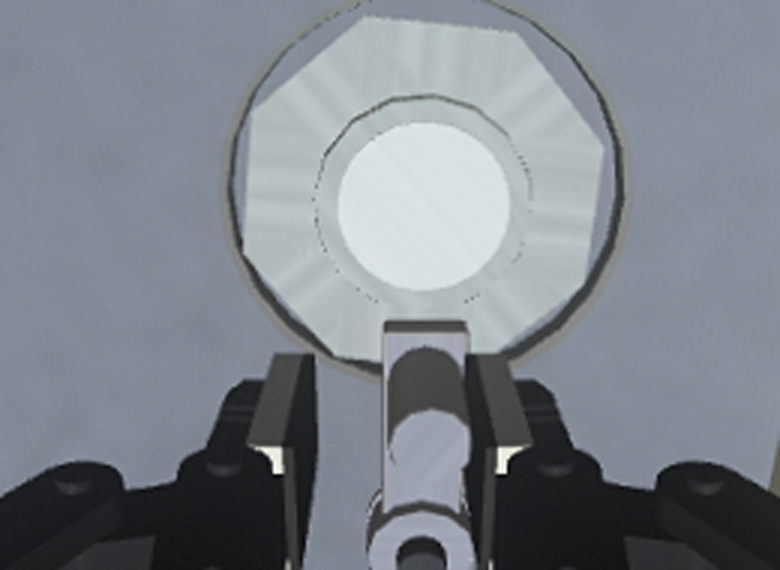

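Call:
jog_arm(deltas=[{"fingers": 0.3, "x": 0.4, "y": -2, "z": 0, "twist": 0}, {"fingers": 0.3, "x": 0.4, "y": -2, "z": 0, "twist": 0}])

```text
time: 19.35
ee_pos: [0.5664, 0.0287, 0.084]
tcp_rot: [90.3, 89.9, 102.7]
wrist_force: [-3.7, 10.7, 0.6]
opening: 0.0257
```

Call:
jog_arm(deltas=[{"fingers": 0.3, "x": -0.7, "y": 4, "z": 0, "twist": 0}, {"fingers": 0.3, "x": -0.7, "y": 5.5, "z": 0, "twist": 0}, {"fingers": 0.3, "x": -0.7, "y": 5.5, "z": 20, "twist": 0}, {"fingers": 0.3, "x": -0.7, "y": 5.5, "z": 50, "twist": 0}, {"fingers": 0.3, "x": 20, "y": 5.5, "z": 90, "twist": 0}, {"fingers": 0.3, "x": 50, "y": -20, "z": 120, "twist": 0}, {"fingers": 0.3, "x": 50, "y": -40, "z": 150, "twist": 0}, {"fingers": 0.3, "x": 50, "y": -60, "z": 180, "twist": 0}, {"fingers": 0.3, "x": 50, "y": -60, "z": 180, "twist": 0}])

```text
time: 20.25
ee_pos: [0.6176, -0.0339, 0.2685]
tcp_rot: [-6.4, 89.7, 5.7]
wrist_force: [0.5, 0.3, 1.0]
opening: 0.0257
```

```bash
python3 - <<'E'
from h import *
import pickle
p,R,o=tool(); print(p,o['opening'],o['time'],o['wrist_force'])
c=snap('wrist','w16'); pickle.dump((c,p,R),open('w16.pkl','wb')); s=snap('scene','s16')
cv2.imwrite('pics/w16b.png',cv2.resize(c['image'][:,:,::-1],(800,600),interpolation=cv2.INTER_CUBIC))
cv2.imwrite('pics/s16b.png',cv2.resize(s['image'][120:290,120:430][:,:,::-1],None,fx=2.5,fy=2.5,interpolation=cv2.INTER_CUBIC))
E
```

```text
[ 0.61764084 -0.03386842  0.26846412] 0.02569005687560644 20.25 [0.47862584 0.25879588 1.03426686]
```

View pics/w16b.png

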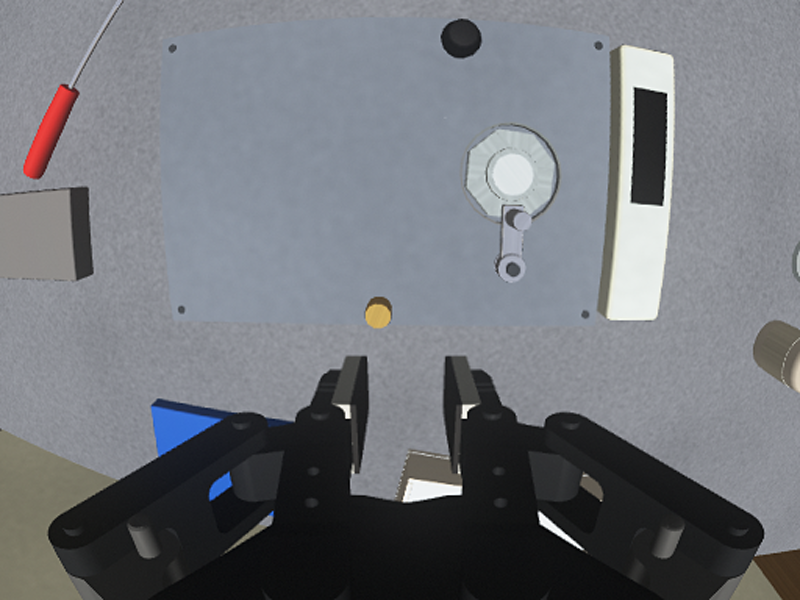

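View pics/s16b.png

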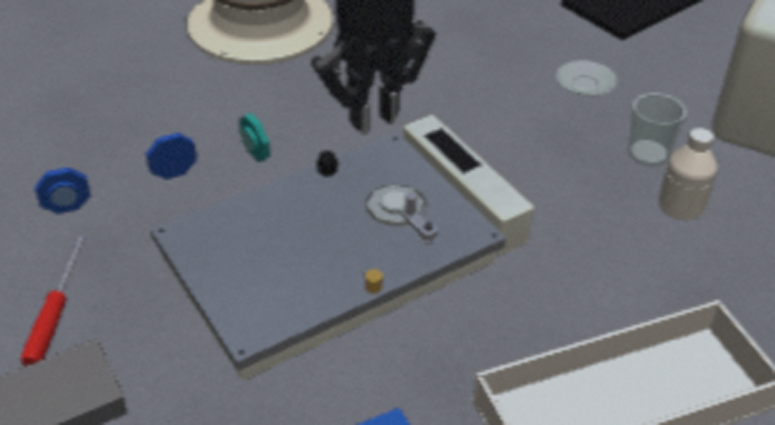

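```bash
python3 - <<'E'
from h import *
import pickle
c,p,R=pickle.load(open('w16.pkl','rb'))
k=lambda u,v:((u+.5)*.64-.5,(v+.5)*.64-.5)
pt=wplane(c,p,R,*k(518,220),.085);sc=wplane(c,p,R,*k(513,269),.0595);v=pt-sc
print(pt,sc,np.degrees(np.arctan2(v[1],v[0]))%360)
print('collar',wplane(c,p,R,*k(512,173),.053),'weight',wplane(c,p,R,*k(378,313),.067),'loupe',wplane(c,p,R,*k(461,36),.071))
print(ticket.job_done())
E
```

```text
[0.56468048 0.03255437 0.085     ] [0.6023365  0.04494818 0.0595    ] 198.21804711526693
collar [0.5330387  0.02805785 0.053     ] weight [ 0.65471927 -0.0467771   0.067     ] loupe [ 0.44639741 -0.03166257  0.071     ]
the job is handed in; nothing more can be done
None
```

The insert is lying flat, collar side up, fully seated in the pocket, and the finger is swung back to its stop. I handed the job in at about 20 s of the 69 s allowed.

I swung the finger clockwise clear of the pocket with the jaws held loosely around its post. I then tipped the insert over by pushing its collar side near the top. I gripped it by the collar, slid it along the bed with a slight downward press so it would not lift, and released it over the pocket. Last I swung the finger back anticlockwise.

**Checks:**
- **Seating:** after release, the plate measured about 71 mm across its corners when taken at the fully seated height. If it were still on top of the bed it would have measured about 69 mm, so it had dropped home.
- **Finger at its stop:** the arm stalled with the push force rising to about 11 N, and in the picture the bar points at the insert's centre.
- **Insert position:** the collar centre was within about 2 mm of the pocket centre in the last picture.
- **Other items:** the loupe and weight were within about 2–3 mm of where they started, which is within measuring error. The look-alikes, bottle, beaker, dish and screwdriver look untouched; I compared those by eye only.

**One disagreement:** the last camera estimate put the finger at about 198°, where the locked direction should be about 191.5°. The arm's own position at the stall gave about 193°. I put the difference down to calibration and picking the pixel by hand on the short post, because the force check showed a firm stop.

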